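# Stamp a tree tag with the sprung punch and mallet

### The arm

A 6-joint arm with a two-finger parallel gripper is mounted at the origin on the work surface. World frame = base frame: x ahead of the robot, y to its left, z up, the work surface at z = 0. Lengths are in m, angles in degrees, forces in N, time in s.
With the tool pointing down it reaches from about 0.3 to 0.875 m from the base axis. Payload 6.4 kg.
Tool frame: the origin (TCP) lies on the front face of the gripper's body, between the roots of the fingers; the fingertips stand 64 mm ahead of it and the grasp point (between the pads) lies 45 mm ahead of it; z points along the fingers, y is the line along which they close (so a half turn about z gives the same grasp; the last joint's range is limited). The gripper opens to 88 mm and grips with 3 to 60 N. Pads are 18 mm wide; open, the fingers measure 123 mm over their backs; the gripper's body (75 mm by 187 mm) begins 45 mm behind the grasp point.
Start: joints at [-86.19, 10.359, 92.074, -0, 77.567, -11.82], TCP at [0.155, -0.554, 0.303] pointing down, gripper open.
Joint ranges: [-171.53, 171.53], [-51.25, 118.39], [17.06, 147.69], [-65.23, 245.23], [0, 150.52], [-178.68, 178.68]. Speed limits (degrees/s): [147.25, 147.25, 172.46, 180, 180, 180].

### API

Orientations are given as [roll, pitch, yaw] about the fixed x, y, z axes, in that order (R = Rz(yaw) Ry(pitch) Rx(roll)).
In Python, from rig import env gives the robot as it stands.
- The arm moves only by the tool jog_arm, never from a script. Its argument "motion" is one flat list of numbers, 5 for each row, row after row: the finger opening in m, from 0 to 0.0881, then the shift along the tool's x, y, z in m, then the turn about the tool's z in rad. In form: [grip, x, y, z, spin, grip, x, y, z, spin, ...]. A call has exactly 5 rows; each row is the pose to reach, as a shift and turn from the pose commanded when the call began, along the tool's axes at that moment; what a row does not reach only later rows make up. A row lasts 1/10 s, in which the tool goes at most 50 mm and 8.59 degrees, less where a joint would pass 70% of its speed; a pose out of reach is approached as far as the arm can. A call with a gripper value outside its range is refused whole. The fingers move at their own pace and stop on an object; "squeeze" is the grip in N (left out, the last holds). Time passes only in rows, so rows that repeat a pose let the fingers close, or fill a call up. It gives the time, the measured TCP pose, the force, the opening and the grip force at its end, in the units of the state.
- env.sense(): the state, without advancing time (a new reading comes with each control period).
- env.snapshot(name): name is "scene" or "top" or "wrist"; returns the picture (420x560x3 uint8, blue, green, red); there is no depth.
- env.camera_model(name): a dict with "camera_matrix" (3x3 intrinsics, pixels), "rvec" (rotation vector, rad) and "tvec" (3), from world to camera coordinates, as OpenCV has them; the wrist camera has in their place "hand_eye" (4x4, takes a point from camera to tool coordinates, whose origin is the TCP and whose axes are the flange's). Camera axes: x right, y down, z forward; pixel columns grow to the right and rows downward; lengths in m; the calibration is good to about 2 mm. A picture is of the moment at which its call begins: read the wrist's pose just before it. camera_model takes no time and is no camera call.
- env.finish_job(): hands the job in; it is judged then, once.
The state is a dict: "t": time; "joint_pos": joint angles; "qvel": joint speeds; "joint_torque": joint torques, N m; "position": TCP position; "tool_rot": TCP orientation; "force": force on the tool from outside, world axes, zero at the start; "torque": the same for the moment, N m; "opening": finger opening in m; "grip_force": force on a finger pad.
Only numpy, scipy, OpenCV 4.12 (cv2) and the standard library are available. Lean on these libraries where they do the work, as an engineer would, in place of code of your own. Each camera call takes 0.05 s, during which the arm holds its last target. There are 200 camera calls.

### The job

Mark the tree tag: slide the press's carriage by its yellow knob all the way in, so that the tag is under the punch, then drive the sprung red punch fully down with a brisk blow of the green mallet and let it spring back up. Lay the mallet back on its wooden stand as you found it, head on the round pad and handle in the fork, and leave the carriage in and the other things on the desk where they are.

Things in the scene. Friction and masses are not known exactly. Their poses are not given: they have to be found in the camera images.
- press: Blue tag press, fixed to the desk for the episode. Origin on the desk under the vertical axis of the punch. Its +x is the direction in which the carriage slides in; the base reaches 153 mm to -x and 47 mm to +x of the punch axis, is 90 mm wide and 20 mm high. A bridge 86 mm wide (y) and 34 mm deep (x) spans the carriage; its top is 86 mm up, with a 24 mm brass collar on it up to 92 mm.
- carriage (a joint): Slide of the aluminium carriage that holds the brass tag: 0 = fully out, 0.060 m = fully in against the stop, tag under the punch. Starts somewhere near out. It stays where it is left; about 1.5 N moves it.
- carriage_knob (a point): Yellow upright round knob on the carriage's near end, 18 mm in diameter; this point is on its axis 58 mm above the desk, the height to grip. The knob rises from the carriage top (32 mm above the desk) to 70 mm. With the carriage fully in, it stands 85 mm from the punch axis, on the press's -x side.
- punch (a joint): Travel of the sprung punch, down positive: 0 = up at rest, 0.014 m = at its bottom stop. The spring takes about 3 N to start and 8 N at the bottom, and returns it by itself. A blow marks the tag only if it drives the punch down faster than about 0.05 m/s and right down (beyond 0.011 m); a slow push does not count, nor a hand without the mallet.
- punch_cap (a point): Centre of the flat top of the red punch cap, 26 mm in diameter, 122 mm above the desk when up; it moves with the punch. The cap is 14 mm thick.
- stand: Low wooden mallet stand, fixed for the episode; origin on the desk under its centre. 190 mm long (x), 66 mm wide (y), 8 mm thick plate. At x = +55 mm a round rubber pad (52 mm across, top 14 mm above the desk) for the head; at x = -55 mm a fork whose notch is 30 mm wide, floor 32 mm and prong tops 50 mm above the desk, 14 mm deep along x.
- stand_seat (a point): Point 42 mm above the desk over the pad's centre, in the stand's axes: the mallet head's centre belongs here, with the mallet's x along the stand's x.
- mallet_head (a point): Centre of the mallet's green nylon head: an upright cylinder 40 mm in diameter and 56 mm tall, so its two flat striking faces lie 28 mm above and below. Mallet mass about 0.22 kg. z is the head's axis (up), and the handle points to -x. It starts lying on the stand: head on the pad, handle level in the fork.
- mallet_grip (a point): Point on the centre line of the mallet's straight wooden handle, 45 mm from the head's axis, a good place to grip. Same axes as the head. The handle is 16 mm wide (y) and 20 mm tall (z), and ends 145 mm from the head's axis.
- vial: Small glass specimen vial with white cap, 26 mm across, 60 mm tall; origin under its centre. A bystander: leave it alone.
- tag_tray: Low grey tray of blank brass tags, 100 x 70 x 22 mm; origin under its centre. A bystander: leave it alone.
- mug: Blue mug, 80 mm across, 92 mm tall; origin under its centre. A bystander: leave it alone.
- phone: Black phone lying flat, 148 x 72 x 9 mm; origin under its centre. A bystander: leave it alone.
- field_book: Teal book lying flat, 140 x 200 x 26 mm; origin under its centre. A bystander: leave it alone.
- brass_bowl: Brass bowl, 100 mm across, 42 mm tall; origin under its centre. A bystander: leave it alone.
Not all that is in view belongs to the job. What is shaped like the stand but turquoise is not meant.

How it is judged:
By the outcome, as a careful person would: the job done as asked, in the order asked, and still so for the second after the job is handed in, with the robot touching nothing.
It also fails if it takes over 72 s, if anything falls off the work surface, if the arm or the gripper's body presses on something with over 40 N, if the wrist force passes 120 N, or if a joint passes its speed limit or range.

## Working session

There is one attempt and no reset: what is moved stays moved. The work goes in short steps, Python scripts to look and compute and a tool call to move; the robot and the scene stay as the last step left them, time stands still between calls to the robot, and variables do not carry over. Pictures are saved under pics/ and viewed, at most 10 in all, crops included, and the job is handed in when it is done.

Besides the shell and the picture viewer there is one more tool, called as name(argument=value, ...) on one line, values as JSON. jog_arm: Moves the arm, as the interface text tells. Its arguments: {"type":"object","properties":{"motion":{"type":"array"},"squeeze":{"type":"number"}},"required":["motion"]}

```bash
mkdir -p pics; ls; python3 - <<'E'
from rig import env
import cv2,numpy as np
print(env.sense())
for n in ("scene","top"):
    im=env.snapshot(n); cv2.imwrite(f"pics/{n}0.png",im)
    m=env.camera_model(n); print(n,m)
print(env.camera_model("wrist"))
E
```

```text
pics
{'t': 0.0, 'joint_pos': array([-8.61903154e+01,  1.04010707e+01,  9.21300578e+01, -9.09074422e-04,
        7.75678310e+01, -1.18195005e+01]), 'qvel': array([-0.06307921, -0.04479676,  0.06840362,  0.00298293, -0.0092652 ,
        0.04937769]), 'joint_torque': array([ 1.23922859e-03, -4.33866012e+01, -3.41846609e+01,  7.02638598e-02,
        3.83735262e-02, -1.16504089e-04]), 'position': array([ 0.15490162, -0.55330751,  0.3018316 ]), 'tool_rot': array([-1.79902957e+02, -1.94011922e-02,  1.56293652e+01]), 'force': array([ 0.08585432, -0.59056017,  0.62210774]), 'torque': array([-0.0152988 , -0.04000089,  0.0325763 ]), 'grip_force': 0.0, 'opening': 0.0880745821508733}
scene {'camera_matrix': array([[513.11235817,   0.        , 277.94373333],
       [  0.        , 513.11235817, 214.33539923],
       [  0.        ,   0.        ,   1.        ]]), 'rvec': array([ 2.14778733,  0.56737981, -0.29905197]), 'tvec': array([-0.45421318, -0.07385335,  1.67706179])}
top {'camera_matrix': array([[414.60758046,   0.        , 277.89663505],
       [  0.        , 414.60758046, 212.03311114],
       [  0.        ,   0.        ,   1.        ]]), 'rvec': array([ 2.22696741, -2.16622306,  0.06204211]), 'tvec': array([-0.01431784,  0.52907848,  1.47389825])}
{'camera_matrix': array([[335.41653256,   0.        , 283.7532671 ],
       [  0.        , 335.41653256, 209.96966552],
       [  0.        ,   0.        ,   1.        ]]), 'hand_eye': array([[-4.74603377e-04, -9.50409138e-01, -3.11002003e-01,
         8.04004320e-02],
       [ 9.99999803e-01, -3.23346813e-04, -5.37911384e-04,
         1.47225599e-04],
       [ 4.10674388e-04, -3.11002197e-01,  9.50409104e-01,
        -8.22442869e-02],
       [ 0.00000000e+00,  0.00000000e+00,  0.00000000e+00,
         1.00000000e+00]])}
```

View pics/scene0.png

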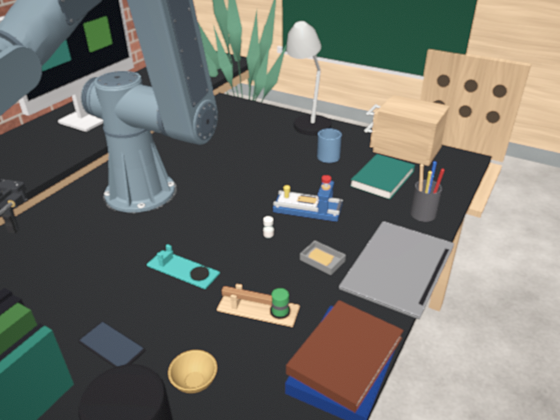

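View pics/top0.png

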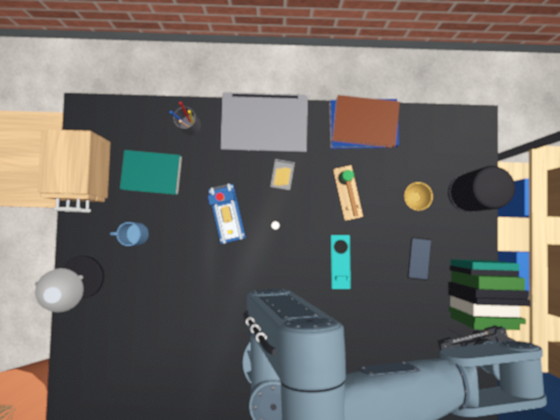

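The scene view shows the press at about (308,200), the wooden stand with the green mallet at (258,303), and an empty turquoise look-alike at (183,268). In the top view these are at (226,213), (347,193) and (341,262). The wooden stand with the mallet on it is the one meant. I'll confirm that in an enlarged crop.

```bash
python3 - <<'E'
import cv2
im=cv2.imread("pics/top0.png")[150:290,190:380]
cv2.imwrite("pics/crop0.png",cv2.resize(im,None,fx=4,fy=4,interpolation=cv2.INTER_CUBIC))
E
```

```text
(no output)
```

View pics/crop0.png

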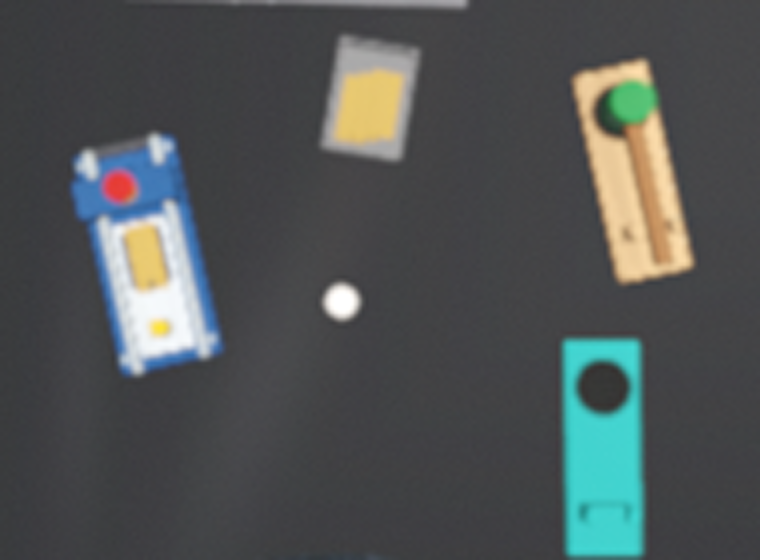

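The crop shows the press with its red cap at crop (119,187) and yellow knob at (160,327). The wooden stand has corners (575,77), (646,60), (692,267) and (619,283), with the green head at (632,102) and the handle end at (663,262). The turquoise one at (600,450) is empty and not meant. Now positions.

```bash
cat >h.py <<'E'
from rig import env
import numpy as np, cv2
from scipy.spatial.transform import Rotation as Ro
def ray(name,s=None):
    m=env.camera_model(name);K=m["camera_matrix"]
    if name=="wrist":
        T=np.eye(4);T[:3,:3]=Ro.from_euler("xyz",s["tool_rot"],degrees=True).as_matrix();T[:3,3]=s["position"]
        T=T@m["hand_eye"];return K,T[:3,:3],T[:3,3]
    R=cv2.Rodrigues(m["rvec"])[0];return K,R.T,-R.T@m["tvec"]
def px2w(name,u,v,z,s=None):
    K,R,c=ray(name,s);d=R@np.linalg.solve(K,[u,v,1.]);return c+d*(z-c[2])/d[2]
def w2px(name,p,s=None):
    K,R,c=ray(name,s);q=K@(R.T@(np.asarray(p)-c));return q[:2]/q[2]
def toolshift(p,s):  # world target of TCP -> tool-axis shift
    return Ro.from_euler("xyz",s["tool_rot"],degrees=True).as_matrix().T@(np.asarray(p)-s["position"])
E
python3 - <<'E'
from h import *
c=lambda x,y,z:px2w("top",190+(x+.5)/4-.5,150+(y+.5)/4-.5,z)
P={k:c(*v) for k,v in dict(cap=(119,187,.122),knob=(160,327,.07),head=(632,102,.07),hend=(663,262,.052),s1=(575,77,.008),s2=(646,60,.008),s3=(692,267,.008),s4=(619,283,.008),b3=(221,350,.02),b4=(124,374,.02),vial=(342,301,.06)).items()}
for k,v in P.items(): print(k,v.round(4))
ang=lambda a,b:np.degrees(np.arctan2(*(P[a]-P[b])[1::-1]))
print("yaw press",ang("cap","knob"),ang("b4","b3")-90,"dist",np.linalg.norm((P["cap"]-P["knob"])[:2]))
print("stand",ang("s1","s4"),ang("s2","s3"),ang("head","hend"),sum(P[k] for k in("s1","s2","s3","s4"))/4)
E
```

```text
cap [0.5704 0.197  0.122 ]
knob [0.4551 0.1648 0.07  ]
head [ 0.6613 -0.238   0.07  ]
hend [ 0.524  -0.2708  0.052 ]
s1 [ 0.6918 -0.1964  0.008 ]
s2 [ 0.7091 -0.2605  0.008 ]
s3 [ 0.5224 -0.3054  0.008 ]
s4 [ 0.5062 -0.2399  0.008 ]
b3 [0.4362 0.1154 0.02  ]
b4 [0.4126 0.2009 0.02  ]
vial [0.482  0.0089 0.06  ]
yaw press 15.61239859780355 15.466992585767684 dist 0.11975897499459531
stand 13.178597899143648 13.522466454850486 13.43883271645515 [ 0.60735419 -0.2505447   0.008     ]
```

The stand is at yaw ≈13.4° and the press at ≈15.5°, close to the tool's yaw already. I'll set out over the mallet for a close look on the way.

jog_arm(motion=[0.088,0.047,-0.0165,0,0.037,0.088,0.094,-0.033,0,0.037,0.088,0.141,-0.05,0.005,0.037,0.088,0.188,-0.066,0.01,0.037,0.088,0.235,-0.083,0.013,0.037])

```text
t: 0.6
position: [0.3599, -0.409, 0.2891]
tool_rot: [-180.0, 0.0, 13.5]
force: [0.8, 0.0, 0.0]
opening: 0.0881
grip_force: 0.0
```

jog_arm(motion=[0.088,0.047,-0.0165,0,0,0.088,0.094,-0.033,0,0,0.088,0.141,-0.05,0,0,0.088,0.188,-0.066,0,0,0.088,0.235,-0.083,0,0])

```text
t: 1.1
position: [0.5692, -0.2735, 0.2893]
tool_rot: [-180.0, 0.0, 13.5]
force: [0.5, -1.8, 0.5]
opening: 0.0879
grip_force: 0.0
```

```bash
python3 - <<'E'
from h import *
import json
s=env.sense(); im=env.snapshot("wrist"); cv2.imwrite("pics/w1.png",im)
print(s["t"],s["position"],s["tool_rot"]); json.dump({k:list(s[k]) for k in("position","tool_rot")},open("w1.json","w"))
E
```

```text
1.1 [ 0.56923482 -0.27348052  0.28929797] [-1.79978477e+02  2.71383271e-02  1.35118838e+01]
```

View pics/w1.png

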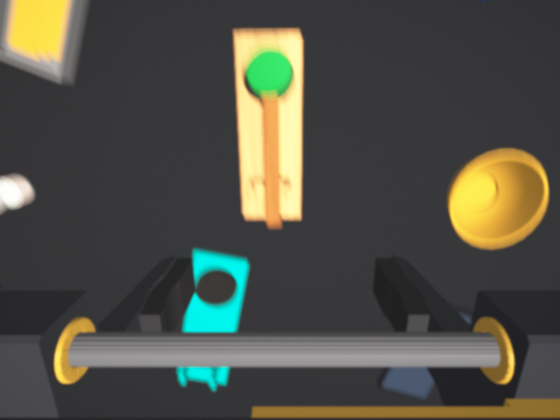

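The close view shows the green head's top at (269,74), the handle end at (274,226), and the fork at about (270,185), all on the wooden stand.

```bash
python3 - <<'E'
from h import *
import json
s=json.load(open("w1.json")); im=cv2.imread("pics/w1.png").astype(int)
b,g,r=im[...,0],im[...,1],im[...,2]
m=(g>1.8*r)&(g>1.6*b)&(g>60); m[120:]=0; m[:, :200]=0
c=cv2.minEnclosingCircle(np.argwhere(m)[:,::-1].astype(np.float32)); print(c)
h=px2w("wrist",269,74,.07,s); e=px2w("wrist",274,226,.045,s); f=px2w("wrist",271,110,.052,s);f2=px2w("wrist",273.5,215,.052,s)
a=lambda p,q:np.degrees(np.arctan2(*(p-q)[1::-1]))
print(h,e,a(h,e),np.linalg.norm((h-e)[:2]),a(f,f2))
t=env.sense();print(t["position"])
E
```

```text
((268.3896789550781, 73.99909210205078), 23.52754020690918)
[ 0.66465694 -0.23784716  0.07      ] [ 0.52392858 -0.27380288  0.045     ] 14.332305028785662 0.1452490407746227 14.229017066662953
[ 0.5740356  -0.2686321   0.28924093]
```

jog_arm(motion=[0.088,-0.01,-0.045,0,0,0.088,-0.02,-0.09,0,-0.035,0.088,-0.03,-0.135,0,-0.035,0.088,-0.04,-0.18,0,-0.035,0.088,-0.05,-0.225,0,-0.035])

```text
t: 1.65
position: [0.4654, -0.0664, 0.2892]
tool_rot: [-180.0, 0.0, 15.5]
force: [1.2, 0.7, -0.3]
opening: 0.0884
grip_force: 0.0
```

jog_arm(motion=[0.088,-0.01,-0.045,0,0,0.088,-0.02,-0.09,0,0,0.088,-0.03,-0.135,0,0,0.088,-0.04,-0.17,0,0,0.088,-0.04,-0.17,0,0])

```text
t: 2.15
position: [0.3803, 0.0879, 0.2893]
tool_rot: [-179.9, 0.0, 15.8]
force: [0.3, -0.0, -0.3]
opening: 0.088
grip_force: 0.0
```

```bash
python3 - <<'E'
from h import *
import json
s=env.sense(); im=env.snapshot("wrist"); cv2.imwrite("pics/w2.png",im)
print(s["t"],s["position"],s["tool_rot"]); json.dump({k:list(s[k]) for k in("position","tool_rot")},open("w2.json","w"))
E
```

```text
2.15 [0.38026825 0.08794562 0.28926433] [-1.79926843e+02  4.56032159e-02  1.57777242e+01]
```

View pics/w2.png

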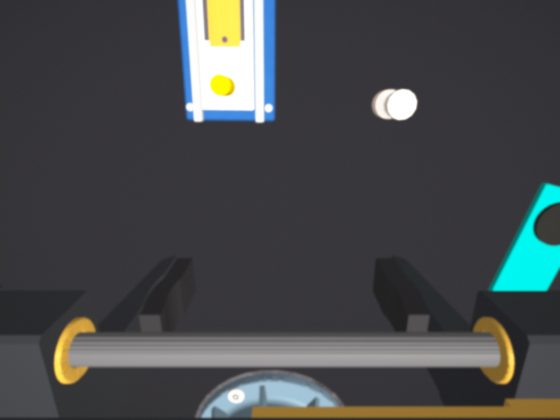

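The view shows the knob's top at about (220,85) on the press, with the rails almost vertical in the picture, so the tool's yaw matches the press. The vial's cap is at (401,104), well clear.

```bash
python3 - <<'E'
from h import *
import json
s=json.load(open("w2.json")); im=cv2.imread("pics/w2.png").astype(int)
b,g,r=im[...,0],im[...,1],im[...,2]
m=(g>2.5*b)&(r>120); m[:60]=0;m[110:]=0;m[:,300:]=0
p=np.argwhere(m);print(p.min(0),p.max(0))
x0=p[:,1].min()
k=px2w("wrist",x0+10,p[:,0].mean(),.07,s)
l1=px2w("wrist",189,121,.02,s);l2=px2w("wrist",274,121,.02,s)
print(k,l1,l2,np.degrees(np.arctan2(*(l1-l2)[1::-1]))-90)
yaw=np.radians(15.5);o=(l1+l2)/2+.153*np.array([np.cos(yaw),np.sin(yaw),0]);print("origin",o, np.linalg.norm((o-k)[:2]))
t=env.sense();print(t["position"],toolshift([k[0],k[1],.103],t))
E
```

```text
[ 75 211] [ 94 233]
[0.45476031 0.16423207 0.07      ] [0.41193614 0.19719043 0.02      ] [0.43536269 0.11415932 0.02      ] 15.755978466934593
origin [0.57108487 0.19656235 0.02      ] 0.12073380428664283
[0.38164031 0.08649203 0.28959903] [ 0.0914326  -0.05501603  0.18660805]
```

Go over the knob, then down, then grip.

jog_arm(motion=[0.06,0.04,-0.025,0.0,0,0.06,0.08,-0.05,0.01,0,0.06,0.091,-0.055,0.05,0,0.06,0.091,-0.055,0.095,0,0.06,0.091,-0.055,0.12,0], squeeze=15)

```text
t: 2.7
position: [0.455, 0.1615, 0.1659]
tool_rot: [-180.0, 0.3, 15.5]
force: [-0.1, -0.2, -0.3]
opening: 0.0599
grip_force: 0.0
```

```bash
python3 - <<'E'
from h import *
import json
s=env.sense(); im=env.snapshot("wrist"); cv2.imwrite("pics/w3.png",im)
print(s["t"],s["position"],s["tool_rot"]); json.dump({k:list(s[k]) for k in("position","tool_rot")},open("w3.json","w"))
t=env.sense();print(t["position"],toolshift([.4548,.1642,.103],t))
E
```

```text
2.7 [0.45496387 0.1615102  0.16593297] [-179.97846376    0.26213151   15.49565332]
[0.45301149 0.16104415 0.16302792] [ 0.00313984 -0.00248748  0.06000386]
```

View pics/w3.png

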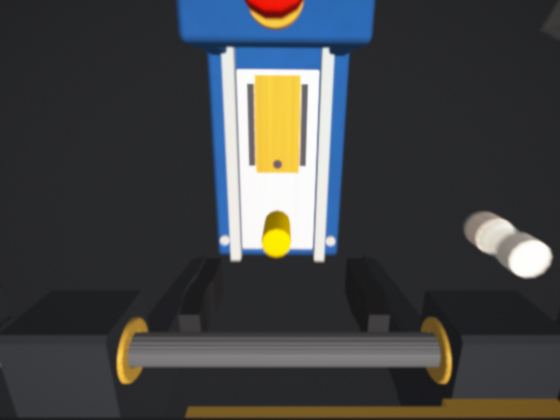

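The knob's top is at (277,241), nearly midway between the finger pads at x≈284, and the red cap is at the top edge at (275,0).

```bash
python3 - <<'E'
from h import *
import json
s=json.load(open("w3.json"))
k=px2w("wrist",277,241,.07,s);t=env.sense();print(k,toolshift([k[0],k[1],.103],t))
E
```

```text
[0.45666674 0.16601835 0.07      ] [ 0.00542354 -0.00374264  0.0599836 ]
```

jog_arm(motion=[0.06,0.002,-0.003,0.03,0,0.06,0.002,-0.003,0.058,0,0.005,0.002,-0.003,0.06,0,0.005,0.002,-0.003,0.06,0,0.005,0.002,-0.003,0.06,0], squeeze=15)

```text
t: 3.25
position: [0.4582, 0.1656, 0.1114]
tool_rot: [180.0, -0.1, 15.5]
force: [0.2, 0.4, -0.3]
opening: 0.0382
grip_force: 0.0
```

jog_arm(motion=[0.005,0,0,0,0,0.005,0,0,0,0,0.005,0,0,0,0,0.005,0,0,0,0,0.005,0,0,0,0])

```text
t: 3.75
position: [0.4572, 0.167, 0.1108]
tool_rot: [-179.9, -0.1, 15.5]
force: [-0.9, 6.0, 3.2]
opening: 0.0177
grip_force: 15.0
```

Gripped. Slide in.

jog_arm(motion=[0.005,0.006,0,0,0,0.005,0.012,0,0,0,0.005,0.018,0,0,0,0.005,0.024,0,0,0,0.005,0.03,0,0,0])

```text
t: 4.25
position: [0.486, 0.1748, 0.1108]
tool_rot: [-180.0, -0.1, 15.5]
force: [-1.9, 2.2, 5.7]
opening: 0.0176
grip_force: 15.0
```

jog_arm(motion=[0.005,0.002,0,0,0,0.005,0.004,0,0,0,0.005,0.006,0,0,0,0.005,0.007,0,0,0,0.005,0.008,0,0,0])

```text
t: 4.75
position: [0.4922, 0.1764, 0.1107]
tool_rot: [-180.0, 0.2, 15.5]
force: [-12.6, -1.3, 16.4]
opening: 0.0171
grip_force: 15.0
```

jog_arm(motion=[0.005,0.001,0,0,0,0.005,0.002,0,0,0,0.005,0.003,0,0,0,0.005,0.003,0,0,0,0.005,0.003,0,0,0])

```text
t: 5.25
position: [0.4934, 0.1768, 0.1101]
tool_rot: [-180.0, 0.4, 15.6]
force: [-13.8, -2.7, 17.3]
opening: 0.0174
grip_force: 15.0
```

At the stop. Open, then rise straight up.

jog_arm(motion=[0.06,0,0,0,0,0.06,0,0,0,0,0.06,0,0,0,0,0.06,0,0,-0.03,0,0.06,0,0,-0.08,0])

```text
t: 5.75
position: [0.494, 0.1764, 0.1873]
tool_rot: [-179.9, 0.4, 15.5]
force: [1.8, 0.3, 0.4]
opening: 0.0553
grip_force: 0.0
```

jog_arm(motion=[0.06,0,0,-0.05,0,0.06,-0.04,0,-0.08,0,0.06,-0.06,0,-0.09,0,0.06,-0.06,0,-0.09,0,0.06,-0.06,0,-0.09,0])

```text
t: 6.25
position: [0.4389, 0.1608, 0.2798]
tool_rot: [180.0, -0.1, 15.5]
force: [0.4, 0.6, -1.0]
opening: 0.0601
grip_force: 0.0
```

```bash
python3 - <<'E'
from h import *
import json
s=env.sense(); im=env.snapshot("wrist"); cv2.imwrite("pics/w4.png",im)
print(s["t"],s["position"],s["tool_rot"]); json.dump({k:list(s[k]) for k in("position","tool_rot")},open("w4.json","w"))
yaw=np.radians(13.9);x=np.array([np.cos(yaw),np.sin(yaw)])
g=np.array([.6640,-.238])-.043*x;print(g,toolshift([*g,.087],s))
E
```

```text
6.25 [0.43885692 0.1608479  0.27978616] [ 1.79987287e+02 -8.42008735e-02  1.54955715e+01]
[ 0.62225919 -0.24832981] [0.0671349  0.4432602  0.19298339]
```

View pics/w4.png

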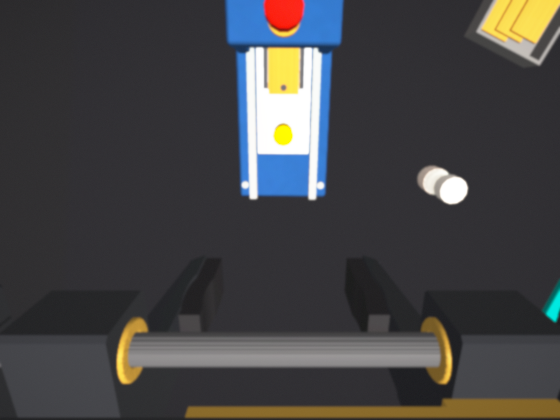

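The carriage is in, with the knob at (283,134), the tag partly under the bridge, and the red cap at (284,9). I'll measure both from this view and carry on to the mallet.

```bash
python3 - <<'E'
from h import *
import json
s=json.load(open("w4.json")); im=cv2.imread("pics/w4.png").astype(int)
b,g,r=im[...,0],im[...,1],im[...,2]
m=(r>150)&(g<60)&(b<60);m[60:]=0;p=np.argwhere(m);print(p.min(0),p.max(0))
c,rad=cv2.minEnclosingCircle(p[:,::-1].astype(np.float32));print(c,rad)
cap=px2w("wrist",(p[:,1].min()+p[:,1].max())/2,9,.122,s);k=px2w("wrist",283,133,.07,s)
print(cap,k,np.linalg.norm((cap-k)[:2]),np.degrees(np.arctan2(*(cap-k)[1::-1])))
E
```

```text
[  0 265] [ 29 302]
(283.5, 9.741379737854004) 20.028690338134766
[0.56917809 0.1970285  0.122     ] [0.49088217 0.17587261 0.07      ] 0.08110378462316059 15.12048227438042
```

jog_arm(motion=[0.05,0.008,0.049,0,0.015,0.05,0.016,0.098,0,0.028,0.05,0.024,0.147,0,0.028,0.05,0.032,0.196,0,0.028,0.05,0.04,0.245,0,0.028])

```text
t: 6.8
position: [0.5436, -0.0667, 0.2779]
tool_rot: [-179.9, 0.1, 13.9]
force: [0.4, 0.4, -0.1]
opening: 0.0504
grip_force: 0.0
```

jog_arm(motion=[0.05,0.008,0.049,0,0,0.05,0.016,0.098,0,0,0.05,0.022,0.147,0,0,0.05,0.022,0.192,0.02,0,0.05,0.022,0.192,0.05,0])

```text
t: 7.3
position: [0.6119, -0.2524, 0.2287]
tool_rot: [179.8, -0.1, 13.6]
force: [-0.7, -0.2, -0.3]
opening: 0.0496
grip_force: 0.0
```

```bash
python3 - <<'E'
from h import *
import json
s=env.sense(); im=env.snapshot("wrist"); cv2.imwrite("pics/w5.png",im)
print(s["t"],s["position"],s["tool_rot"]); json.dump({k:list(s[k]) for k in("position","tool_rot")},open("w5.json","w"))
t=env.sense();print(t["position"],toolshift([.6223,-.2483,.087],t))
E
```

```text
7.3 [ 0.61185934 -0.25243104  0.22869008] [ 1.79766607e+02 -1.15348221e-01  1.36137618e+01]
[ 0.60848239 -0.24805224  0.22088559] [0.0141871  0.00430402 0.13377795]
```

View pics/w5.png

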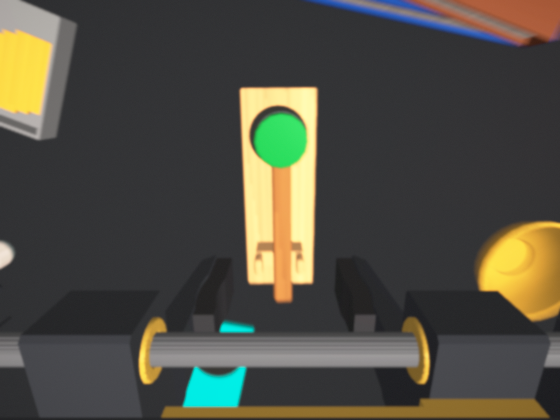

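The mallet lies on the stand with its head at (280,140) and handle end at (283,300), almost vertical in the picture, so the tool is aligned with it. I'll compute the grip shift.

```bash
python3 - <<'E'
from h import *
import json
s=json.load(open("w5.json"))
h=px2w("wrist",280,140,.07,s);e=px2w("wrist",283.5,300,.044,s)
a=np.degrees(np.arctan2(*(h-e)[1::-1]));print(h,e,a,np.linalg.norm((h-e)[:2]))
y=np.radians(13.9);g=h[:2]-.043*np.array([np.cos(y),np.sin(y)])
t=env.sense();print(t["position"],t["tool_rot"],g,toolshift([*g,.087],t))
E
```

```text
[ 0.66383954 -0.23782837  0.07      ] [ 0.52118809 -0.27489498  0.044     ] 14.56565089585019 0.14738849966302744
[ 0.60848239 -0.24805224  0.22088559] [-179.6588346     0.350915     13.67478194] [ 0.62209873 -0.24815817] [0.01402507 0.00411864 0.13378005]
```

jog_arm(motion=[0.05,0.014,0.003,0.03,-0.005,0.05,0.014,0.003,0.06,-0.005,0.05,0.014,0.003,0.09,-0.005,0.05,0.014,0.003,0.09,-0.005,0.05,0.014,0.003,0.09,-0.005])

```text
t: 7.85
position: [0.6242, -0.2444, 0.1387]
tool_rot: [-179.9, 0.1, 14.2]
force: [1.2, -0.3, 0.9]
opening: 0.0497
grip_force: 0.0
```

```bash
python3 - <<'E'
from h import *
t=env.sense();print(t["position"],t["tool_rot"],toolshift([.6221,-.2482,.087],t))
E
```

```text
[ 0.62415674 -0.24444011  0.13867102] [-1.79878498e+02  1.08872896e-01  1.42293232e+01] [-0.00281964  0.00324856  0.0516697 ]
```

jog_arm(motion=[0.05,-0.002,0.003,0.025,0,0.05,-0.002,0.003,0.045,0,0.05,-0.002,0.003,0.051,0,0.05,-0.002,0.003,0.051,0,0.05,-0.002,0.003,0.051,0])

```text
t: 8.35
position: [0.6242, -0.249, 0.0907]
tool_rot: [179.9, -0.1, 14.2]
force: [-0.3, 0.1, 0.4]
opening: 0.05
grip_force: 0.0
```

jog_arm(motion=[0.005,0,0,0,0,0.005,0,0,0,0,0.005,0,0,0,0,0.005,0,0,0,0,0.005,0,0,0,0], squeeze=20)

```text
t: 8.85
position: [0.6232, -0.2486, 0.0889]
tool_rot: [180.0, -0.0, 14.2]
force: [-0.3, 0.4, 1.1]
opening: 0.0159
grip_force: 20.0
```

jog_arm(motion=[0.005,0,0,0,0,0.005,0,0,0,0,0.005,0,0,0,0,0.005,0,0,0,0,0.005,0,0,0,0], squeeze=55)

```text
t: 9.35
position: [0.6232, -0.2486, 0.0889]
tool_rot: [180.0, -0.0, 14.2]
force: [-0.7, -0.8, 2.6]
opening: 0.0156
grip_force: 55.0
```

```bash
python3 - <<'E'
from h import *
t=env.sense();print(t["t"],t["position"],t["tool_rot"],t["force"],t["opening"],t["grip_force"])
E
```

```text
9.35 [ 0.62320943 -0.24864953  0.08893321] [ 1.79983061e+02 -9.38603407e-03  1.41979563e+01] [-0.74985607 -0.77829358  2.5596848 ] 0.015588653874188514 54.969462007284164
```

Gripped. Lift and carry over the punch.

jog_arm(motion=[0.005,0,0,-0.015,0,0.005,0,0,-0.045,0,0.005,0,0,-0.08,0,0.005,0,0,-0.12,0,0.005,0,0,-0.15,0])

```text
t: 9.85
position: [0.6233, -0.2484, 0.2418]
tool_rot: [179.9, -0.1, 14.2]
force: [1.0, -0.4, -1.5]
opening: 0.0154
grip_force: 55.0
```

jog_arm(motion=[0.005,0.001,-0.02,0,0,0.005,0.002,-0.06,0,0,0.005,0.004,-0.1,0,0,0.005,0.006,-0.14,0,0,0.005,0.007,-0.18,0,0])

```text
t: 10.35
position: [0.5849, -0.0706, 0.239]
tool_rot: [-180.0, 0.0, 14.2]
force: [0.2, -0.4, -2.2]
opening: 0.0149
grip_force: 55.0
```

jog_arm(motion=[0.005,0.001,-0.04,0,0,0.005,0.003,-0.08,0,0,0.005,0.005,-0.12,0,0,0.005,0.007,-0.16,0,0,0.005,0.008,-0.2,0,0])

```text
t: 10.85
position: [0.5435, 0.1252, 0.2392]
tool_rot: [-180.0, 0.0, 14.2]
force: [0.4, 0.3, -1.1]
opening: 0.0152
grip_force: 55.0
```

jog_arm(motion=[0.005,0.001,-0.03,0,0,0.005,0.002,-0.05,0,0,0.005,0.002,-0.063,0,0,0.005,0.002,-0.065,0,0,0.005,0.002,-0.065,0,0])

```text
t: 11.35
position: [0.5304, 0.1868, 0.2388]
tool_rot: [180.0, 0.0, 14.2]
force: [0.8, 0.2, -2.6]
opening: 0.0153
grip_force: 55.0
```

```bash
python3 - <<'E'
from h import *
import json
s=env.sense(); im=env.snapshot("wrist"); cv2.imwrite("pics/w6.png",im)
print(s["t"],s["position"],s["tool_rot"]); json.dump({k:list(s[k]) for k in("position","tool_rot")},open("w6.json","w"))
sc=env.snapshot("scene"); cv2.imwrite("pics/sc6.png",sc)
u=w2px("scene",[.571,.1975,.12]).astype(int);print(u)
a=cv2.resize(sc[u[1]-50:u[1]+50,u[0]-65:u[0]+65],None,fx=3,fy=3,interpolation=cv2.INTER_CUBIC)
o=np.zeros((420,790,3),np.uint8);o[:300,:390]=a;o[:300,390:]=cv2.resize(im,(400,300));cv2.imwrite("pics/both6.png",o)
t=env.sense();print(t["position"],toolshift([.5303,.1872,.235],t))
E
```

```text
11.35 [0.53041379 0.18681642 0.23882519] [1.79982592e+02 1.00490908e-02 1.42194007e+01]
[324 177]
[0.53072395 0.18611461 0.23875491] [-0.00014526 -0.00115735  0.00375454]
```

View pics/both6.png

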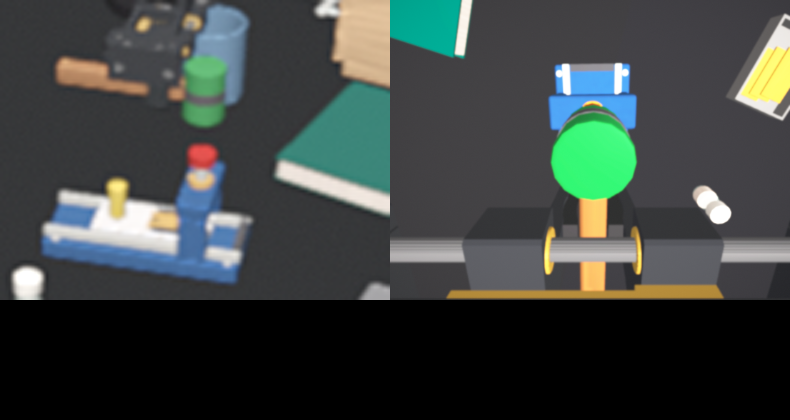

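The scene crop shows the mallet's head directly above the red cap (head bottom at crop (206,118), cap top at (203,150)). The wrist view agrees, with the head in line with the collar at x≈592. Strike.

jog_arm(motion=[0.005,0,-0.001,0.01,0,0.005,0,-0.001,0.026,0,0.005,0,-0.001,0.044,0,0.005,0,-0.001,0.06,0,0.005,0,-0.001,0.06,0])

```text
t: 11.95
position: [0.5298, 0.187, 0.1774]
tool_rot: [180.0, 0.1, 14.1]
force: [-4.4, -1.6, 5.9]
opening: 0.0152
grip_force: 55.0
```

jog_arm(motion=[0.005,0,0,-0.03,0,0.005,0,0,-0.06,0,0.005,0,0,-0.06,0,0.005,0,0,-0.06,0,0.005,0,0,-0.06,0])

```text
t: 12.45
position: [0.5293, 0.1875, 0.2367]
tool_rot: [-180.0, 0.2, 14.2]
force: [-0.6, -0.4, -3.4]
opening: 0.015
grip_force: 55.0
```

```bash
python3 - <<'E'
from h import *
import json
s=env.sense();sc=env.snapshot("scene");im=env.snapshot("wrist");cv2.imwrite("pics/sc7.png",sc);cv2.imwrite("pics/w7.png",im)
print(s["t"],s["position"],s["tool_rot"],s["opening"])
f=lambda sc:cv2.resize(sc[127:207,264:384],None,fx=3,fy=3,interpolation=cv2.INTER_CUBIC)
def green(n):
    i=cv2.imread(n).astype(int);b,g,r=i[...,0],i[...,1],i[...,2];m=(g>1.8*r)&(g>1.6*b)&(g>60)
    if "sc" in n: k=np.zeros_like(m);k[127:207,300:360]=1;m&=k
    return np.argwhere(m).mean(0),m.sum()
for n in("sc6","sc7","w6","w7"):print(n,green(f"pics/{n}.png"))
o=np.hstack([f(cv2.imread("pics/sc6.png")),f(sc)]);cv2.imwrite("pics/cmp7.png",o)
def red(n):
    i=cv2.imread(n).astype(int);b,g,r=i[...,0],i[...,1],i[...,2];m=(r>120)&(g<60)&(b<70);k=np.zeros_like(m);k[127:207,300:360]=1
    return np.argwhere(m&k).mean(0)
print(red("pics/sc6.png"),red("pics/sc7.png"))
E
```

```text
12.45 [0.52929782 0.18752912 0.23665287] [-1.79980577e+02  1.78598203e-01  1.41637879e+01] 0.015009211492566323
sc6 (array([160.47058824, 326.85294118]), np.int64(68))
sc7 (array([156.8125  , 325.640625]), np.int64(64))
w6 (array([219.55231441, 284.66716157]), np.int64(11450))
w7 (array([234.2267134 , 284.01685435]), np.int64(13409))
[179.66666667 325.        ] [178.5 326. ]
```

The TCP went down past the nominal bottom and the head seems to have pitched up in the grip. I'll measure that pitch from the pictures by fitting the head's outline.

```bash
cat >fit.py <<'E'
from h import *
from scipy.optimize import minimize
m=env.camera_model("wrist");K=m["camera_matrix"];Ti=np.linalg.inv(m["hand_eye"])
a=np.linspace(0,2*np.pi,40)
cyl=np.vstack([np.c_[.02*np.cos(a),.02*np.sin(a),0*a+z] for z in(-.028,.028)])
def hull(p,x,z=0.):
    q=Ro.from_euler("y",p,degrees=True).apply(cyl+[x,0,0])+[0,0,.045+z]
    c=q@Ti[:3,:3].T+Ti[:3,3];uv=c@K.T;uv=uv[:,:2]/uv[:,2:]
    o=np.zeros((420,560),np.uint8);cv2.fillConvexPoly(o,cv2.convexHull((uv*16).astype(np.int32)),1,shift=4);return o>0
def fit(n):
    i=cv2.imread(n).astype(int);b,g,r=i[...,0],i[...,1],i[...,2];M=(g>1.8*r)&(g>1.6*b)&(g>40);M[:, :180]=0;M[:,390:]=0
    M=cv2.morphologyEx(M.astype(np.uint8),cv2.MORPH_CLOSE,np.ones((21,21)))>0
    f=lambda v:1-(hull(*v)&M).sum()/(hull(*v)|M).sum()
    best=min(((f((p,x)),p,x) for p in range(-20,25) for x in np.arange(.034,.052,.001)))
    r=[(round(min(f((p,x)) for p in np.arange(-20,25,1.)),3),x) for x in(.040,.042,.044)]
    p42=min((f((p,.042)),p) for p in np.arange(-20,25,.5));return best,p42
E
python3 - <<'E'
from fit import *
for n in("w6","w7"):print(n,fit(f"pics/{n}.png"))
E
```

```text
w6 ((np.float64(0.05594405594405594), -6, np.float64(0.03900000000000001)), (np.float64(0.09642361646369657), np.float64(-2.0)))
w7 ((np.float64(0.03406342381080352), 4, np.float64(0.038000000000000006)), (np.float64(0.12788578371810455), np.float64(8.5)))
```

Before the blow the head drooped by about 4°. It is now about 4–8° nose-up. With the TCP at z=0.1774, the face at the cap was at about 0.104–0.108, so the punch met its bottom stop (0.108), and the roughly 8 N upward load fits that. The punch has sprung back, since the cap's pixel is unchanged. I'll carry the mallet back; the fork will level it under a loose grip.

jog_arm(motion=[0.005,-0.001,0.02,-0.01,0,0.005,-0.002,0.06,-0.01,0,0.005,-0.004,0.1,-0.01,0,0.005,-0.005,0.14,-0.01,0,0.005,-0.006,0.18,-0.01,0])

```text
t: 13.05
position: [0.5682, 0.0107, 0.2475]
tool_rot: [-180.0, 0.1, 14.2]
force: [1.0, -0.2, -2.8]
opening: 0.0151
grip_force: 55.0
```

jog_arm(motion=[0.005,-0.002,0.045,0,0,0.005,-0.004,0.09,0,0,0.005,-0.006,0.135,0,0,0.005,-0.008,0.18,0,0,0.005,-0.009,0.22,0,0])

```text
t: 13.55
position: [0.6134, -0.2056, 0.2471]
tool_rot: [-179.9, 0.1, 14.2]
force: [0.6, -0.2, -2.6]
opening: 0.0153
grip_force: 55.0
```

jog_arm(motion=[0.005,0,0.02,0,0,0.005,0,0.035,0.01,0,0.005,0,0.045,0.04,0,0.005,0,0.045,0.08,0,0.005,0,0.045,0.08,0])

```text
t: 14.05
position: [0.6207, -0.2444, 0.1604]
tool_rot: [-179.4, 0.6, 14.2]
force: [-1.2, 0.9, -2.8]
opening: 0.0154
grip_force: 55.0
```

```bash
python3 - <<'E'
from fit import *
s=env.sense();im=env.snapshot("wrist");cv2.imwrite("pics/w8.png",im);sc=env.snapshot("scene");cv2.imwrite("pics/sc8.png",sc)
t=env.sense();print(t["t"],t["position"],t["tool_rot"],t["force"],toolshift([.6232,-.2486,.0889],t));print(fit("pics/w8.png"))
i=sc.astype(int)[150:200,310:345];b,g,r=i[...,0],i[...,1],i[...,2]
p=np.argwhere((r>120)&(g<60)&(b<70))+[150,310];print("cap px",p.min(0),p.max(0))
i=cv2.imread("pics/scene0.png").astype(int)[150:200,310:345];b,g,r=i[...,0],i[...,1],i[...,2]
p=np.argwhere((r>120)&(g<60)&(b<70))+[150,310];print("cap px0",p.min(0),p.max(0))
E
```

```text
14.15 [ 0.62398295 -0.24589926  0.16702505] [-1.7981919e+02  1.6292502e-01  1.4236506e+01] [ 0.03412563  0.24413323 -1.60946948] [-0.00120093  0.00267179  0.07812074]
((np.float64(0.039025039957378826), 4, np.float64(0.038000000000000006)), (np.float64(0.11608119606174794), np.float64(8.5)))
cap px [175 322] [181 331]
cap px0 [175 322] [181 331]
```

jog_arm(motion=[0.005,-0.001,0.0025,0.025,0,0.005,-0.001,0.0025,0.05,0,0.005,-0.001,0.0025,0.065,0,0.005,-0.001,0.0025,0.068,0,0.005,-0.001,0.0025,0.068,0])

```text
t: 14.65
position: [0.625, -0.2497, 0.1016]
tool_rot: [180.0, -0.0, 14.2]
force: [0.4, -1.0, -2.0]
opening: 0.0152
grip_force: 55.0
```

jog_arm(motion=[0.005,0,0,0,0,0.005,0,0,0.001,0,0.005,0,0,0.003,0,0.005,0,0,0.005,0,0.005,0,0,0.007,0], squeeze=8)

```text
t: 15.15
position: [0.6245, -0.2498, 0.0937]
tool_rot: [180.0, -0.0, 14.2]
force: [-0.9, -0.5, -1.3]
opening: 0.0159
grip_force: 8.0
```

```bash
python3 - <<'E'
from fit import *
im=env.snapshot("wrist");cv2.imwrite("pics/w9.png",im)
t=env.sense();print(t["t"],t["position"],t["tool_rot"],t["force"],t["opening"],t["grip_force"],toolshift([.6232,-.2486,.0889],t));print(fit("pics/w9.png"))
E
```

```text
15.2 [ 0.62424361 -0.24963668  0.09319171] [-1.79975936e+02  2.24213246e-02  1.41951119e+01] [-0.66526576  0.95445814 -1.37256222] 0.015765752444158978 7.999961794121191 [-0.00075584 -0.00125914  0.00429253]
((np.float64(0.0519133370849747), 2, np.float64(0.03900000000000001)), (np.float64(0.11898951256513424), np.float64(4.5)))
```

jog_arm(motion=[0.005,-0.001,-0.001,0.001,0,0.005,-0.001,-0.001,0.002,0,0.005,-0.001,-0.001,0.003,0,0.005,-0.001,-0.001,0.004,0,0.005,-0.001,-0.001,0.004,0], squeeze=3)

```text
t: 15.7
position: [0.6232, -0.2491, 0.0897]
tool_rot: [180.0, 0.0, 14.2]
force: [-2.7, -0.9, 0.5]
opening: 0.0163
grip_force: 3.0
```

```bash
python3 - <<'E'
from fit import *
im=env.snapshot("wrist");cv2.imwrite("pics/w10.png",im)
t=env.sense();print(t["t"],t["position"],t["tool_rot"],t["force"],t["opening"],t["grip_force"],toolshift([.6232,-.2486,.0889],t));print(fit("pics/w10.png"))
E
```

```text
15.75 [ 0.62322626 -0.24907638  0.08966879] [1.79998776e+02 2.66350638e-03 1.41954690e+01] [ 1.07624194 -0.293716   -0.85589772] 0.015894511076041257 3.0002848399453796 [ 9.13953862e-05 -4.68286756e-04  7.68778542e-04]
((np.float64(0.0733052221861823), -5, np.float64(0.03900000000000001)), (np.float64(0.12733433734939759), np.float64(-1.0)))
```

The mallet has levelled onto the stand. Release, rise and look.

jog_arm(motion=[0.05,0,0,0,0,0.05,0,0,0,0,0.05,0,0,0,0,0.05,0,0,0,0,0.05,0,0,-0.02,0])

```text
t: 16.25
position: [0.6215, -0.2479, 0.1069]
tool_rot: [-179.8, 0.2, 14.2]
force: [0.2, -0.4, -0.5]
opening: 0.0497
grip_force: 0.0
```

jog_arm(motion=[0.05,0,0,-0.04,0,0.05,-0.01,0,-0.08,0,0.05,-0.015,0,-0.12,0,0.05,-0.015,0,-0.12,0,0.05,-0.015,0,-0.12,0])

```text
t: 16.75
position: [0.6091, -0.253, 0.2312]
tool_rot: [179.9, -0.1, 14.2]
force: [-1.6, 0.6, 0.3]
opening: 0.0498
grip_force: 0.0
```

```bash
python3 - <<'E'
from h import *
s=env.sense();im=env.snapshot("wrist");sc=env.snapshot("scene")
print(s["t"],s["position"],s["tool_rot"],s["force"])
def gr(i,z):
    i=i.astype(int);b,g,r=i[...,0],i[...,1],i[...,2];m=(g>1.8*r)&(g>1.6*b)&(g>60);k=np.zeros_like(m);k[z]=1;return np.argwhere(m&k)
f=lambda sc:cv2.resize(sc[270:335,205:310],None,fx=3.7,fy=3.7,interpolation=cv2.INTER_CUBIC)
a=cv2.imread("pics/scene0.png");z=np.s_[280:320,265:300]
print(gr(a,z).mean(0),gr(sc,z).mean(0))
top=np.hstack([f(a),f(sc)]);o=np.zeros((590,top.shape[1],3),np.uint8);o[:top.shape[0]]=top
w=cv2.resize(im,(450,338));o[top.shape[0]:top.shape[0]+338,:450]=w
q=cv2.resize(sc[165:225,265:350],None,fx=3.7,fy=3.7);o[top.shape[0]:top.shape[0]+q.shape[0],455:455+q.shape[1]]=q
cv2.imwrite("pics/fin.png",o);print(o.shape)
E
```

```text
16.75 [ 0.60914344 -0.25301455  0.2311744 ] [ 1.79881339e+02 -1.15045287e-01  1.41898434e+01] [-1.6134906   0.55242031  0.27882222]
[307.25301205 280.36144578] [306.05747126 279.51724138]
(590, 776, 3)
```

View pics/fin.png

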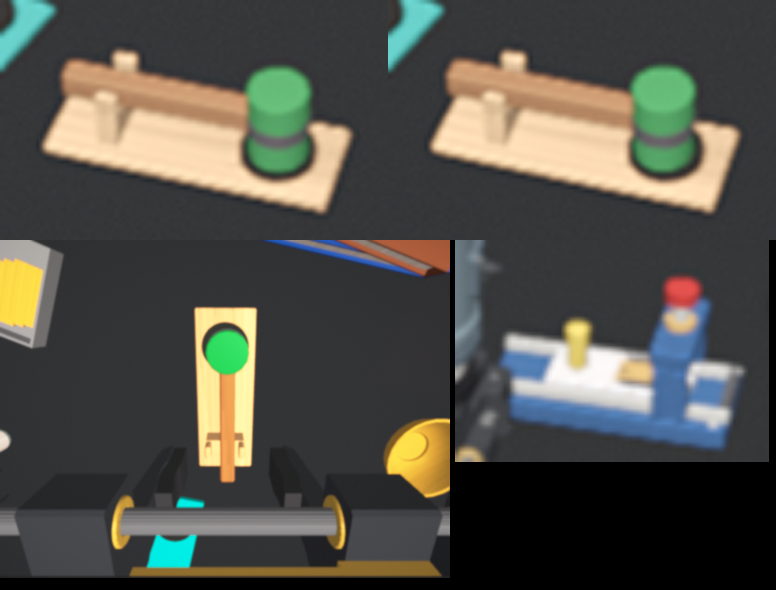

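The before and after views match: head on the pad (664,120), handle in the fork (500,95), carriage in (knob at (577,340)), cap up, and the gripper clear. Handing in.

```bash
python3 -c "
from rig import env
print(env.finish_job())"
```

```text
the job is handed in; nothing more can be done
None
```

I handed the job in at about 17 s: the carriage is fully in, one mallet blow drove the punch down and it sprang back, and the mallet is back on its stand with nothing else touched; that the punch went fully down is inferred from arm height and force, as the mark itself was out of view.

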